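# Lay out a repair kit on their matching pads

### The job

Lay out the repair kit: stand each of these four things upright in the middle of the blue pad whose white silhouette has its shape and size - the small black capacitor on the small disc, the large black capacitor on the middle-sized disc, the yellow tin on the large disc and the black transformer on the square, turned so that its sides are parallel to those of the square. Leave the little green circuit board and the tape roll where they are.

Things in the scene. Friction and masses are not known exactly. Their poses are not given: they have to be found in the camera images.
- small_capacitor_center (a point): the small black capacitor: an upright round can with a white top, 22 mm across, 26 mm high, about 40 g. The point is on its axis, half-way up (13 mm above its underside); z is its axis
- large_capacitor_center (a point): the large black capacitor: an upright round can with a white top, 40 mm across, 50 mm high, about 50 g. The point is on its axis, half-way up (25 mm above its underside); z is its axis
- yellow_tin_center (a point): the flat round yellow tin, 52 mm across, 20 mm high, about 60 g. The point is on its axis, half-way up (10 mm above its underside); z is its axis
- transformer_center (a point): the transformer: a black ferrite block, standing on its base with thin pins on top, 56 mm (x) by 52 mm (y) over all, 44 mm high to the top of the core (the pins reach 52 mm), about 190 g. The point is the middle of the core, half-way up (22 mm above its underside); z is up, x and y are square to its sides. Grip it across y, 52 mm between the flat core faces
- pad_small_disc_top (a point): a round blue pad, 84 mm across and 4 mm thick, fixed on a plywood board, with a white inlaid silhouette in its middle: a disc 22 mm across. The point is the middle of the pad's top face (44 mm above the bench; the plywood board under it and under all the loose things is 40 mm high), z up. It is meant for the small capacitor.
- pad_medium_disc_top (a point): a round blue pad, 84 mm across and 4 mm thick, fixed on a plywood board, with a white inlaid silhouette in its middle: a disc 40 mm across. The point is the middle of the pad's top face (44 mm above the bench; the plywood board under it and under all the loose things is 40 mm high), z up. It is meant for the large capacitor.
- pad_large_disc_top (a point): a round blue pad, 84 mm across and 4 mm thick, fixed on a plywood board, with a white inlaid silhouette in its middle: a disc 52 mm across. The point is the middle of the pad's top face (44 mm above the bench; the plywood board under it and under all the loose things is 40 mm high), z up. It is meant for the yellow tin.
- pad_square_top (a point): a round blue pad, 84 mm across and 4 mm thick, fixed on a plywood board, with a white inlaid silhouette in its middle: a near-square of 56 x 52 mm (x by y). The point is the middle of the pad's top face (44 mm above the bench; the plywood board under it and under all the loose things is 40 mm high), z up; x and y run along the sides of the silhouette. It is meant for the transformer.
- green_board_center (a point): a small green circuit board lying flat, 32 x 45 mm, 12 mm high over its parts, loose; not part of the job, to be left where it is. The point is over its middle, 4 mm above its underside
- tape_center (a point): a roll of black insulating tape lying flat, 58 mm across, 19 mm high, loose; not part of the job, to be left where it is. The point is its middle, 9.5 mm above its underside. Shelves hang over the back of the bench (undersides 0.33 m and 0.61 m above it), so carry things low and keep the arm below them

How it is judged:
At the end, for the whole second after the job is handed in: The three round things and the transformer each stand upright (within 0.12 rad) on their own pad, middle within 10 mm of the pad's middle, the transformer within 0.21 rad of square with its silhouette (any quarter turn), everything released and at rest (horizontal distance between small_capacitor_center and pad_small_disc_top below 0.01 m and angle between each of small_capacitor_center, large_capacitor_center, yellow_tin_center, transformer_center's own z axis and vertical below 0.12 rad and z of small_capacitor_center in the frame of pad_small_disc_top between 0.007 and 0.019 m and linear speed of each of small_capacitor, large_capacitor, yellow_tin, transformer below 0.02 m/s and horizontal distance between large_capacitor_center and pad_medium_disc_top below 0.01 m and z of large_capacitor_center in the frame of pad_medium_disc_top between 0.019 and 0.031 m and horizontal distance between yellow_tin_center and pad_large_disc_top below 0.01 m and z of yellow_tin_center in the frame of pad_large_disc_top between 0.004 and 0.016 m and horizontal distance between transformer_center and pad_square_top below 0.01 m and z of transformer_center in the frame of pad_square_top between 0.016 and 0.028 m and (angle between the x axis of transformer_center and the x axis of pad_square_top, either way round below 0.21 rad or angle between the x axis of transformer_center and the y axis of pad_square_top, either way round below 0.21 rad)); the robot touches nothing.
It fails at once if the green circuit board is moved by more than 15 mm (distance of green_board_center from where it was at the start of the episode above 0.015 m).
It fails at once if the tape roll is moved by more than 15 mm (distance of tape_center from where it was at the start of the episode above 0.015 m).
It also fails if it takes over 120 s, if anything falls off the work surface, if the arm or the gripper's body presses on something with over 40 N, if the wrist force passes 120 N, or if a joint passes its speed limit or range.

### The arm

A 6-joint arm with a two-finger parallel gripper is mounted at the origin on a cart in front of the work surface, level with it; the furniture and walls round the work are solid. World frame = base frame: x ahead of the robot, y to its left, z up, the work surface at z = 0. Lengths are in m, angles in rad, forces in N, time in s.
With the tool pointing down it reaches from about 0.35 to 0.85 m from the base axis. Payload 8.1 kg.
Tool frame: the origin (TCP) lies on the centre line of the jaws, within the pads' length; the fingertips stand 11 mm ahead of it and the grasp point (between the pads) lies 8 mm behind it; z points along the fingers, y is the line along which they close (so a half turn about z gives the same grasp; the last joint's range is limited). The gripper opens to 93 mm and grips with 3 to 60 N. Pads are 15 mm wide; open, the fingers measure 128 mm over their backs; the gripper's body (75 mm by 188 mm) begins 65 mm behind the grasp point.
Start: joints at [-1.339, 0.13, 1.488, -0, 1.523, -0.085], TCP at [0.187, -0.57, 0.23] pointing down, gripper open.
Joint ranges: [-2.96, 2.96], [-0.89, 2.26], [0.02, 2.5], [-1.34, 4.48], [0, 2.73], [-2.66, 2.66]. Speed limits (rad/s): [2.39, 2.39, 2.79, 3.14, 3.14, 3.14].

### API

Orientations are given as a rotation vector (axis times angle).
In Python, from plant import read_state, snapshot, camera_model, finish_job gives the robot as it stands.
- The arm moves only by the shell command python3 -m crank 'ROWS'. ROWS is text: rows parted by semicolons, each of 7 numbers parted by spaces: the opening in per cent of the stroke, from 0 (shut) to 100 (fully open), then the shift along the tool's x, y, z in cm, then the turn, a rotation vector about the tool's x, y, z in degrees. A call has exactly 10 rows; each row shifts and turns the commanded pose from where the row before left it, along the tool's axes as they then stand; what a row does not reach is not made up. A row lasts 1/10 s, in which the tool goes at most 50 mm and 8.59 degrees, less where a joint would pass 70% of its speed; a pose out of reach is approached as far as the arm can. A call is refused whole if a number of a shift passes 5 or a number of a turn 8.59, either way. A call with a gripper value outside its range is refused whole. The fingers move at their own pace and stop on an object; the grip force is fixed at half the most. Time passes only in rows, so rows that do not move let the fingers close, or fill a call up. It gives the time, the measured TCP pose, the force, the opening and the grip force at its end, in the units of the state.
- read_state(): the state, without advancing time (a new reading comes with each control period).
- snapshot(name): name is "scene" or "top" or "wrist"; returns the picture (400x640x3 uint8, red, green, blue); there is no depth.
- camera_model(name): a dict with "vfov" (degrees; the focal length in pixels is half the picture's height over the tangent of half this angle, whatever the lens; pixels are square), "cx", "cy" (the principal point, pixels), "T" (4x4, takes a point from camera to world coordinates). Camera axes: x right, y up, looking along -z (the intrinsics and any distortion apply to the point x, -y, -z); pixel columns grow to the right and rows downward; lengths in m; the calibration is good to about 2 mm. A picture is of the moment at which its call begins: read the wrist's pose just before it. camera_model takes no time and is no camera call; for the wrist camera it gives the pose at the moment of the call.
- finish_job(): hands the job in; it is judged then, once.
The state is a dict: "t": time; "joints": joint angles; "joint_velocities": joint speeds; "joint_efforts": joint torques, N m; "tool_pos": TCP position; "eef_rot": TCP orientation; "force": force on the tool from outside, world axes, zero at the start; "ft_torque": the same for the moment, N m; "opening": finger opening in m; "grasp_force": force on a finger pad.
Only numpy, scipy, OpenCV 4.12 (cv2) and the standard library are available. Lean on these libraries where they do the work, as an engineer would, in place of code of your own. Each camera call takes 0.05 s, during which the arm holds its last target. There are 200 camera calls.

## Working session

There is one attempt and no reset: what is moved stays moved. The work goes in short steps, Python scripts to look and compute and a shell command to move; the robot and the scene stay as the last step left them, time stands still between calls to the robot, and variables do not carry over. Pictures are saved under pics/ and viewed, at most 14 in all, crops included, and the job is handed in when it is done.

```bash
mkdir -p pics; ls; python3 - <<'E'
from plant import *
import cv2
for n in("top","scene"):
    im=snapshot(n); cv2.imwrite(f"pics/{n}0.png",im[:,:,::-1])
    m=camera_model(n); print(n,m)
s=read_state(); print(s)
print(camera_model("wrist"))
E
```

```text
pics
top {'vfov': 43.73262315513257, 'cx': 320.48882293661813, 'cy': 196.57627014822916, 'T': array([[-0.00731252,  0.99337851, -0.11465453,  0.43676943],
       [-0.99993325, -0.00828975, -0.00804875,  0.13815769],
       [-0.00894591,  0.11458802,  0.99337282,  1.13532786],
       [ 0.        ,  0.        ,  0.        ,  1.        ]])}
scene {'vfov': 42.22232420034022, 'cx': 315.8054003062391, 'cy': 195.9132118863709, 'T': array([[-0.79773023,  0.31597637, -0.51360044, -0.03049131],
       [-0.60258043, -0.3853946 ,  0.6988332 ,  0.93868532],
       [ 0.02287594,  0.86696594,  0.4978421 ,  0.65846517],
       [ 0.        ,  0.        ,  0.        ,  1.        ]])}
{'t': 0.1, 'joints': array([-1.33937266e+00,  1.31072430e-01,  1.48917595e+00, -1.54933396e-05,
        1.52299123e+00, -8.54277959e-02]), 'joint_velocities': array([-0.00098111, -0.00149541, -0.00213868, -0.0008802 ,  0.00088639,
        0.00034704]), 'joint_efforts': array([ 1.44121488e-03, -5.61340785e+01, -4.93095911e+01,  7.69764301e-02,
        2.91079993e-02, -6.36004393e-05]), 'tool_pos': array([ 0.18683185, -0.56964932,  0.22869716]), 'eef_rot': array([-3.10062900e+00, -4.95371955e-01,  2.12812544e-04]), 'force': array([-0.06833745, -0.00181221, -0.04447043]), 'ft_torque': array([ 0.04996111, -0.01726757, -0.00071   ]), 'grasp_force': 0.0, 'opening': 0.09317243560677949}
{'vfov': 71.85539169234305, 'cx': 316.5447130839599, 'cy': 198.8201770268789, 'T': array([[ 0.3110799 ,  0.91610286,  0.25295227,  0.25702711],
       [-0.95038094,  0.30050676,  0.08044723, -0.54647788],
       [-0.00231593, -0.26542653,  0.96412831,  0.38450136],
       [ 0.        ,  0.        ,  0.        ,  1.        ]])}
```

View pics/top0.png

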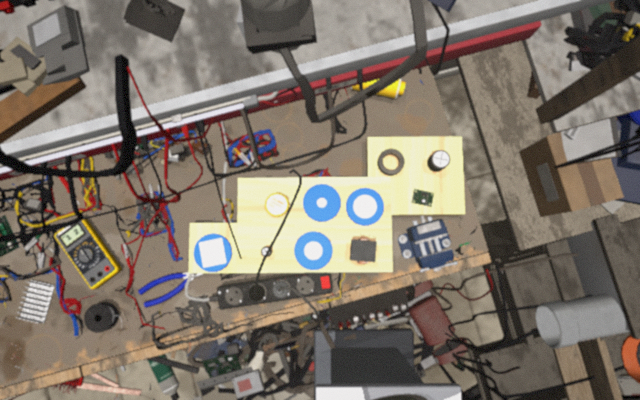

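View pics/scene0.png

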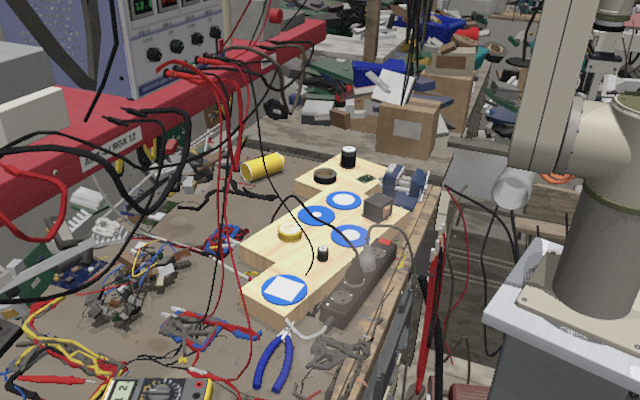

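The top view shows the square pad at (213,252), small capacitor (266,251), tin (277,204), small-disc pad (321,202), large-disc pad (365,207), medium pad (314,250), transformer (363,250), tape (390,162), large capacitor (439,158) and board (423,197). The scene view agrees: everything is upright, with a vise and a power strip in front and a thin cable over the boards.

```bash
cat > h.py <<'E'
import numpy as np, cv2
from plant import *
from scipy.spatial.transform import Rotation as R
def ray(m,u,v,z):
    f=200/np.tan(np.radians(m['vfov']/2)); T=np.array(m['T'])
    d=T[:3,:3]@np.array([(u-m['cx'])/f,-(v-m['cy'])/f,-1]); o=T[:3,3]
    return o+d*(z-o[2])/d[2]
def pix(m,p):
    f=200/np.tan(np.radians(m['vfov']/2)); T=np.array(m['T'])
    q=T[:3,:3].T@(np.array(p)-T[:3,3]); return m['cx']-f*q[0]/q[2], m['cy']+f*q[1]/q[2]
def blobs(mask,amin):
    n,l,s,c=cv2.connectedComponentsWithStats(mask.astype(np.uint8))
    return [(i,s[i],c[i],l==i) for i in range(1,n) if s[i][4]>=amin]
def go(p,yaw):
    "shift in tool frame (cm) and turn (deg about tool z) to TCP p with tool y axis at world angle yaw (mod 180)"
    s=read_state(); Rm=R.from_rotvec(s['eef_rot']).as_matrix()
    sh=Rm.T@(np.array(p)-s['tool_pos'])*100
    cur=np.degrees(np.arctan2(Rm[1,1],Rm[0,1])); d=(cur-yaw+90)%180-90
    print('pos',s['tool_pos'].round(4),'ycur %.1f'%cur,'shift cm',sh.round(2),'turn z %.1f'%d,'tilt',np.degrees(np.arccos(-Rm[2,2])).round(2),'j6 %.2f'%s['joints'][5],'t',s['t'])
E
python3 - <<'E'
from h import *
im=cv2.imread('pics/top0.png'); m=camera_model('top')
hsv=cv2.cvtColor(im,cv2.COLOR_BGR2HSV)
b=((hsv[...,0]>95)&(hsv[...,0]<115)&(hsv[...,1]>150)&(hsv[...,2]>120))
for i,s,c,k in blobs(b,150):
    cn=cv2.findContours(k.astype(np.uint8),cv2.RETR_EXTERNAL,cv2.CHAIN_APPROX_NONE)[0][0]
    (u,v),ax,a=cv2.fitEllipse(cn); print('pad',u,v,ax,ray(m,u,v,.044).round(4))
for n,u,v,z in [('scap',266,251,.066),('tin',277,204,.06),('lcap',439,156,.09),('tr',363,250,.084),('tape',390,162,.059),('board',423,197,.05),('vise',427,243,.09),('strip',275,290,.05)]:
    print(n,ray(m,u,v,z).round(3))
t=cv2.resize(im[130:310,180:470],None,fx=2.7,fy=2.7,interpolation=cv2.INTER_CUBIC); cv2.imwrite('pics/top_crop.png',t)
go([.45,-.2,.23],0)
E
```

```text
pad 321.4897766113281 202.3404541015625 (34.02571105957031, 34.330936431884766) [0.5499 0.1449 0.044 ]
pad 364.4474792480469 206.27911376953125 (34.001705169677734, 34.5905647277832) [0.5405 0.0505 0.044 ]
pad 313.0595397949219 250.3407440185547 (34.15525817871094, 34.57609939575195) [0.445 0.164 0.044]
scap [0.444 0.264 0.066]
tin [0.545 0.241 0.06 ]
lcap [ 0.642 -0.106  0.09 ]
tr [0.445 0.058 0.084]
tape [ 0.636 -0.006  0.059]
board [ 0.559 -0.077  0.05 ]
vise [ 0.458 -0.075  0.09 ]
strip [0.361 0.246 0.05 ]
pos [ 0.1868 -0.5696  0.2287] ycur -71.8 shift cm [ 36.52 -26.93  -0.08] turn z -71.8 tilt 0.09 j6 -0.09 t 0.1
```

View pics/top_crop.png

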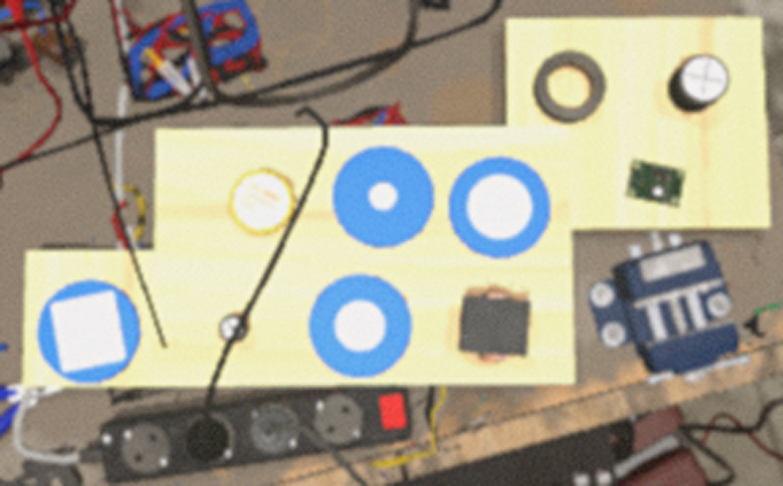

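The crop confirms the layout: square pad at crop (88,330), turned by about 11°, and the transformer's flat faces are square to world y. Next I move to a low overview pose.

```bash
A='100 2.4 -2.7 0 0 0 0;100 2.4 -2.7 0 0 0 0;100 2.4 -2.7 0 0 0 0;100 2.4 -2.7 0 0 0 0;100 2.4 -2.7 0 0 0 0;100 2.4 -2.7 0 0 0 0;100 2.4 -2.7 0 0 0 0;100 2.4 -2.7 0 0 0 0;100 2.4 -2.7 0 0 0 0;100 2.4 -2.7 0 0 0 0'; unset A
python3 -m crank '100 2.4 -2.7 0 0 0 0;100 2.4 -2.7 0 0 0 0;100 2.4 -2.7 0 0 0 0;100 2.4 -2.7 0 0 0 0;100 2.4 -2.7 0 0 0 0;100 2.4 -2.7 0 0 0 0;100 2.4 -2.7 0 0 0 0;100 2.4 -2.7 0 0 0 0;100 2.4 -2.7 0 0 0 0;100 2.4 -2.7 0 0 0 0'
python3 -m crank '100 2.4 -2.7 0 0 0 0;100 2.4 -2.7 0 0 0 0;100 2.4 -2.7 0 0 0 0;100 2.4 -2.7 0 0 0 0;100 2.4 -2.7 0 0 0 0;100 2.4 -2.7 0 0 0 0;100 2.4 -2.7 0 0 0 0;100 2.4 -2.7 0 0 0 0;100 2.4 -2.7 0 0 0 0;100 2.4 -2.7 0 0 0 0'
python3 -m crank '100 0 0 0 0 0 6;100 0 0 0 0 0 6;100 0 0 0 0 0 6;100 0 0 0 0 0 0;100 0 0 0 0 0 0;100 0 0 0 0 0 0;100 0 0 0 0 0 0;100 0 0 0 0 0 0;100 0 0 0 0 0 0;100 0 0 0 0 0 0'
python3 - <<'E'
from h import *
m=camera_model('wrist'); im=snapshot('wrist'); cv2.imwrite('pics/w1.png',im[:,:,::-1]); np.savez('w1',T=m['T'],vfov=m['vfov'],cx=m['cx'],cy=m['cy'])
go([.445,.058,.23],-90)
E
```

```text
t: 1.1
tool_pos: [0.331, -0.2373, 0.2293]
eef_rot: [-3.102, -0.495, 0.0]
force: [0.2, -0.4, -0.7]
opening: 0.0932
grasp_force: 0.0
t: 2.1
tool_pos: [0.475, 0.0941, 0.2293]
eef_rot: [3.102, 0.496, -0.001]
force: [0.4, -0.3, -0.9]
opening: 0.0932
grasp_force: 0.0
t: 3.1
tool_pos: [0.4748, 0.0925, 0.2297]
eef_rot: [-3.142, -0.004, -0.0]
force: [0.2, -0.7, -0.2]
opening: 0.0927
grasp_force: 0.0
pos [0.4748 0.0925 0.2297] ycur -89.8 shift cm [-2.99  3.44 -0.03] turn z 0.2 tilt 0.0 j6 1.65 t 3.15
```

View pics/w1.png

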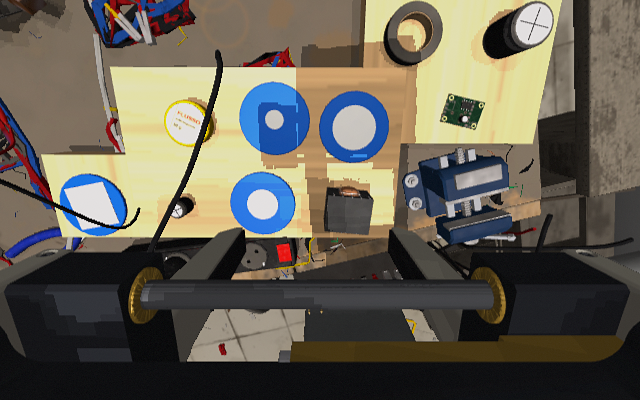

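The wrist view shows everything: tin (190,123), small capacitor (180,207), large capacitor's top (533,26), transformer (349,205), square pad (94,205), and pads at (274,118), (354,126) and (262,203). The fingers and linkage are at the bottom.

```bash
python3 - <<'E'
from h import *
im=cv2.imread('pics/w1.png'); m=dict(np.load('w1.npz'))
hsv=cv2.cvtColor(im,cv2.COLOR_BGR2HSV); H,S,V=hsv[...,0],hsv[...,1],hsv[...,2]
b=((H>95)&(H<120)&(S>130)&(V>70)).astype(np.uint8)
b=cv2.morphologyEx(b,cv2.MORPH_CLOSE,np.ones((5,5)))
w=((S<45)&(V>130))
for nm,k,z in(('pad',b,.044),('white',w,None)):
  for i,s,c,q in blobs(k,90):
    if s[4]>8000 or s[1]>235: continue
    if nm=='white' and not (any(np.hypot(c[0]-x,c[1]-y)<25 for x,y in [(180,207),(190,123),(533,26),(274,118),(354,126),(262,203),(94,205)])): continue
    cn=cv2.convexHull(cv2.findContours(q.astype(np.uint8),cv2.RETR_EXTERNAL,cv2.CHAIN_APPROX_NONE)[0][0])
    zz=z or (.066 if abs(c[0]-180)<15 and c[1]>180 else .06 if abs(c[0]-190)<20 else .09 if c[0]>500 else .044)
    P=np.array([ray(m,x,y,zz)[:2] for x,y in cn[:,0]],np.float32)
    (cx,cy),r=cv2.minEnclosingCircle(P); R0=cv2.minAreaRect(P)
    print(nm,c.round(0),s[4],'z',zz,'circ',round(cx,4),round(cy,4),'diam',round(2*r,4),'rect',np.round(R0[0],4),np.round(R0[1],4),round(R0[2],1))
y=((H>18)&(H<34)&(S>150)&(V>120))
for i,s,c,q in blobs(y,40):
  if 150<c[0]<230 and 90<c[1]<160: print('yellow',c,s,ray(m,*c,.06))
c1=cv2.resize(im[160:240,150:390],None,fx=3.3,fy=3.3,interpolation=cv2.INTER_CUBIC)
c2=cv2.resize(im[90:160,150:230],None,fx=5,fy=5,interpolation=cv2.INTER_CUBIC)
o=np.zeros((c1.shape[0]+350,792,3),np.uint8); o[:c1.shape[0]]=c1; o[c1.shape[0]:,:400]=c2; cv2.imwrite('pics/w1c.png',o)
E
```

```text
pad [106.  22.] 492 z 0.044 circ 0.6565 0.319 diam 0.0478 rect [0.6548 0.3236] [0.0454 0.0283] 27.8
pad [158.   7.] 473 z 0.044 circ 0.6703 0.2627 diam 0.0509 rect [0.6675 0.2627] [0.015  0.0498] 0.1
pad [274. 118.] 3662 z 0.044 circ 0.5525 0.1438 diam 0.0831 rect [0.5525 0.1433] [0.082  0.0822] 85.9
pad [354. 126.] 2296 z 0.044 circ 0.5432 0.0491 diam 0.0833 rect [0.5432 0.049 ] [0.0816 0.0824] 6.1
pad [ 22. 141.] 339 z 0.044 circ 0.5261 0.4526 diam 0.0913 rect [0.5266 0.4507] [0.0911 0.0107] 15.6
pad [450. 181.] 163 z 0.044 circ 0.4748 -0.0878 diam 0.0517 rect [ 0.4807 -0.0791] [0.0251 0.0513] 55.7
pad [263. 202.] 2364 z 0.044 circ 0.4482 0.163 diam 0.0838 rect [0.448  0.1628] [0.0817 0.0824] 43.6
pad [ 94. 203.] 1395 z 0.044 circ 0.4451 0.3826 diam 0.0842 rect [0.4449 0.3824] [0.082 0.083] 17.5
pad [ 41. 196.] 150 z 0.044 circ 0.4578 0.4444 diam 0.0418 rect [0.4574 0.4453] [0.0413 0.0104] 24.0
pad [484. 230.] 600 z 0.044 circ 0.412 -0.1242 diam 0.0825 rect [ 0.4118 -0.1242] [0.0201 0.0806] 15.1
pad [ 32. 241.] 518 z 0.044 circ 0.3946 0.4751 diam 0.0912 rect [0.3943 0.4749] [0.0157
[... 215 characters left out ...]
] 67.3
white [354. 127.] 1517 z 0.044 circ 0.5431 0.0489 diam 0.052 rect [0.5433 0.0485] [0.0511 0.0504] 1.0
white [274. 119.] 274 z 0.044 circ 0.5526 0.144 diam 0.0218 rect [0.5527 0.144 ] [0.0206 0.0215] 0.1
white [ 92. 203.] 1431 z 0.044 circ 0.4445 0.3842 diam 0.0751 rect [0.4446 0.384 ] [0.0555 0.0521] 10.7
white [262. 204.] 707 z 0.044 circ 0.4474 0.1631 diam 0.04 rect [0.4472 0.1635] [0.0377 0.0389] 0.1
white [ 86. 223.] 126 z 0.044 circ 0.4242 0.3936 diam 0.0304 rect [0.4181 0.3964] [0.0302 0.0136] 65.6
yellow [182.2375     117.79583333] [164 100  41  47 240] [0.55368218 0.24543262 0.06      ]
yellow [206.51162791 132.18604651] [203 123   7  20  43] [0.53790235 0.21959134 0.06      ]
```

View pics/w1c.png

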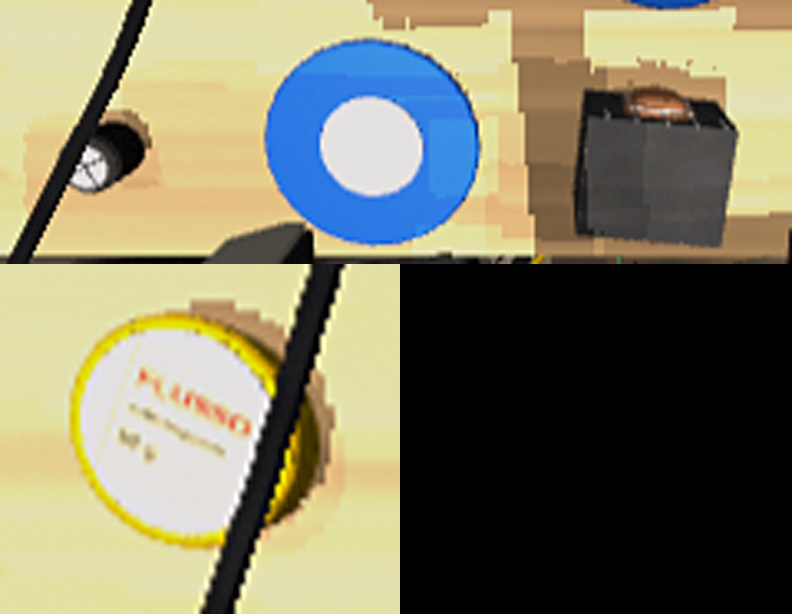

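The crop shows the transformer's top face with corners at about crop (583,118), (735,130), (722,245) and (575,235), and its winding toward +x. A cable crosses in front of the small capacitor and the tin's right edge, so I'll estimate its height.

```bash
python3 - <<'E'
from h import *
w=dict(np.load('w1.npz')); t=camera_model('top'); s=camera_model('scene')
C=[(583,118),(735,130),(722,245),(575,235)]
P=np.array([ray(w,150+x/3.3,160+y/3.3,.084)[:2] for x,y in C]); print(P.round(4),'mean',P.mean(0))
for i in range(4):
    d=P[(i+1)%4]-P[i]; print(np.hypot(*d).round(4),np.degrees(np.arctan2(d[1],d[0])).round(1))
# top view corners
C=[(463,293),(530,293),(530,356),(463,351)]
P=np.array([ray(t,180+x/2.7,130+y/2.7,.084)[:2] for x,y in C]); print(P.round(4),P.mean(0))
print('small cap',ray(w,150+92/3.3,160+168/3.3,.066))
# tin ellipse from yellow rim: leftmost, bottom, top pts
Q=[(150+x/5,90+(y-264)/5) for x,y in [(72,410),(100,345),(170,313),(230,328),(205,548),(130,515),(85,460)]]
Q=np.array([ray(w,*q,.059)[:2] for q in Q]); A=np.c_[2*Q,np.ones(len(Q))]; k=np.linalg.lstsq(A,(Q**2).sum(1),rcond=None)[0]; print('tin',k[:2],'diam',2*np.sqrt(k[2]+k[0]**2+k[1]**2))
im=cv2.imread('pics/scene0.png'); cv2.imwrite('pics/s0c.png',cv2.resize(im[130:330,230:430],None,fx=3,fy=3,interpolation=cv2.INTER_CUBIC))
def tri(a,ua,b,ub):
    o1=a['T'][:3,3];o2=b['T'][:3,3];d1=ray(a,*ua,0)-o1;d2=ray(b,*ub,0)-o2
    k=np.linalg.lstsq(np.c_[d1,-d2],o2-o1,rcond=None)[0]; return (o1+k[0]*d1).round(3),(o2+k[1]*d2).round(3)
print('cable end',tri(w,(218,55),t,(292,175)),tri(w,(218,55),t,(300,182)))
E
```

```text
[[0.4692 0.0818]
 [0.465  0.0295]
 [0.4226 0.0317]
 [0.4262 0.0841]] mean [0.44574966 0.05677014]
0.0524 -94.5
0.0425 177.0
0.0525 86.0
0.043 -3.1
[[0.4688 0.0822]
 [0.4684 0.0301]
 [0.4198 0.031 ]
 [0.424  0.0828]] [0.44527335 0.05652739]
small cap [0.44491953 0.2617167  0.066     ]
tin [0.54751426 0.24048392] diam 0.05114639155659158
cable end (array([0.625, 0.209, 0.031]), array([0.614, 0.211, 0.029])) (array([0.608, 0.184, 0.107]), array([0.587, 0.189, 0.104]))
```

View pics/s0c.png

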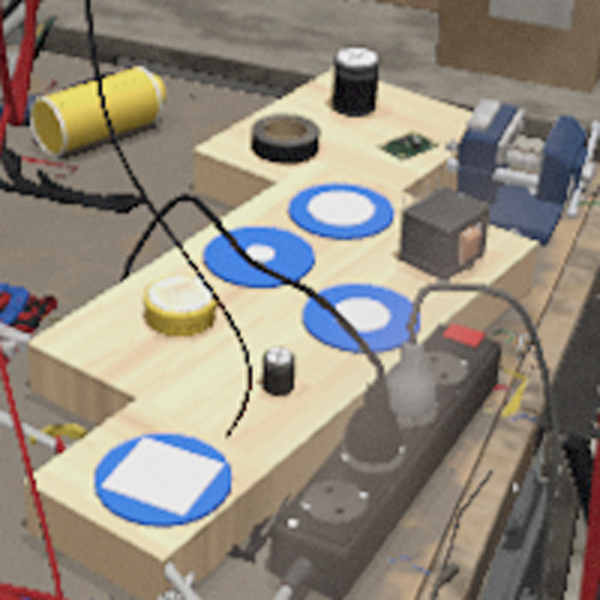

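The scene crop shows two thin cables: one arches from (125,275) via (185,198) to the plug at (380,390), the other hangs down to (228,435). I'll estimate their heights along their length, using both views.

```bash
python3 - <<'E'
from h import *
t=camera_model('top'); s=camera_model('scene')
def match(Pt,curve):
  c=np.array(curve,float); c=np.concatenate([np.linspace(c[i],c[i+1],30) for i in range(len(c)-1)])/3+[230,130]
  for x,y in Pt:
    u,v=180+x/2.7,130+y/2.7
    best=min(((np.hypot(*(c-np.array(pix(s,ray(t,u,v,z)))).T).min(),z) for z in np.arange(0,.4,.004)))
    print((x,y),'gap px %.1f'%best[0],ray(t,u,v,best[1]).round(3))
print('arch');match([(300,112),(325,140),(310,180),(285,225),(260,270),(235,320),(220,365),(208,405)],[(125,275),(150,225),(185,198),(210,215),(240,250),(270,270),(310,290),(345,325),(370,360),(383,385)])
print('hang');match([(95,120),(120,200),(140,270),(165,345)],[(90,0),(105,110),(150,205),(210,290),(245,345),(250,390),(228,435)])
print('vise top');match([(670,260)],[(480,100),(490,110)])
E
```

```text
arch
(300, 112) gap px 0.2 [0.62  0.212 0.04 ]
(325, 140) gap px 0.4 [0.588 0.189 0.096]
(310, 180) gap px 0.2 [0.556 0.2   0.104]
(285, 225) gap px 0.6 [0.521 0.219 0.108]
(260, 270) gap px 0.1 [0.487 0.238 0.112]
(235, 320) gap px 0.7 [0.449 0.256 0.12 ]
(220, 365) gap px 0.5 [0.415 0.266 0.124]
(208, 405) gap px 0.2 [0.386 0.275 0.12 ]
hang
(95, 120) gap px 10.8 [0.572 0.323 0.304]
(120, 200) gap px 0.7 [0.53  0.322 0.224]
(140, 270) gap px 0.2 [0.485 0.319 0.164]
(165, 345) gap px 0.3 [0.43  0.315 0.08 ]
vise top
(670, 260) gap px 0.5 [ 0.492 -0.075  0.104]
```

The arch is at about 0.10-0.12 m and passes directly over the small capacitor. I'll probe gently with the closed fingertips, away from the objects, to learn whether it is solid.

```bash

python3 -m crank '0 0.24 -2.9 0 0 0 0;0 0.24 -2.9 0 0 0 0;0 0.24 -2.9 0 0 0 0;0 0.24 -2.9 0 0 0 0;0 0.24 -2.9 0 0 0 0;0 0 0 1.7 0 0 0;0 0 0 1.7 0 0 0;0 0 0 1.7 0 0 0;0 0 0 1.7 0 0 0;0 0 0 0 0 0 0'
python3 -m crank '0 0 0 0.15 0 0 0;0 0 0 0.15 0 0 0;0 0 0 0.15 0 0 0;0 0 0 0.15 0 0 0;0 0 0 0.15 0 0 0;0 0 0 0.15 0 0 0;0 0 0 0.15 0 0 0;0 0 0 0.15 0 0 0;0 0 0 0.15 0 0 0;0 0 0 0 0 0 0'
python3 -m crank '0 0 0 0.1 0 0 0;0 0 0 0.1 0 0 0;0 0 0 0.1 0 0 0;0 0 0 0.1 0 0 0;0 0 0 0.1 0 0 0;0 0 0 0.1 0 0 0;0 0 0 0.1 0 0 0;0 0 0 0.1 0 0 0;0 0 0 0.1 0 0 0;0 0 0 0 0 0 0'
python3 -m crank '0 0 0 0.1 0 0 0;0 0 0 0.1 0 0 0;0 0 0 0.1 0 0 0;0 0 0 0.1 0 0 0;0 0 0 0.1 0 0 0;0 0 0 0.1 0 0 0;0 0 0 0.1 0 0 0;0 0 0 0.1 0 0 0;0 0 0 0.1 0 0 0;0 0 0 0 0 0 0'
```

```text
t: 4.15
tool_pos: [0.4847, 0.237, 0.1588]
eef_rot: [3.14, 0.005, -0.007]
force: [-0.3, 0.5, -1.1]
opening: 0.0178
grasp_force: 0.0
t: 5.15
tool_pos: [0.4863, 0.2375, 0.1478]
eef_rot: [3.141, 0.004, -0.001]
force: [0.0, -0.7, -0.0]
opening: 0.0
grasp_force: 0.0
t: 6.15
tool_pos: [0.4864, 0.2375, 0.139]
eef_rot: [3.141, 0.004, -0.0]
force: [-0.4, -1.2, 0.3]
opening: 0.0007
grasp_force: 0.0
t: 7.15
tool_pos: [0.4863, 0.2375, 0.1299]
eef_rot: [3.141, 0.004, -0.001]
force: [0.2, -0.3, 0.5]
opening: 0.0006
grasp_force: 0.0
```

```bash

python3 -m crank '0 0 0 0.1 0 0 0;0 0 0 0.1 0 0 0;0 0 0 0.1 0 0 0;0 0 0 0.1 0 0 0;0 0 0 0.1 0 0 0;0 0 0 0.1 0 0 0;0 0 0 0.1 0 0 0;0 0 0 0.1 0 0 0;0 0 0 0.1 0 0 0;0 0 0 0 0 0 0'
python3 -m crank '0 0 0 0.1 0 0 0;0 0 0 0.1 0 0 0;0 0 0 0.1 0 0 0;0 0 0 0.1 0 0 0;0 0 0 0.1 0 0 0;0 0 0 0.1 0 0 0;0 0 0 0.1 0 0 0;0 0 0 0.1 0 0 0;0 0 0 0.1 0 0 0;0 0 0 0 0 0 0' | grep -E 'pos|force'
python3 -c "
from h import *
im=snapshot('wrist');a=im[:,:,::-1];b=snapshot('scene')[:,:,::-1]
o=np.zeros((400,640,3),np.uint8);cv2.imwrite('pics/p.png',np.hstack([cv2.resize(a,(400,250)),cv2.resize(b[130:290,230:486],(400,250))]))"
```

```text
t: 8.15
tool_pos: [0.4863, 0.2375, 0.1209]
eef_rot: [3.141, 0.004, -0.0]
force: [-0.7, -1.0, 0.1]
opening: 0.0
grasp_force: 0.0
tool_pos: [0.4863, 0.2375, 0.112]
force: [0.6, 1.1, -0.0]
grasp_force: 0.0
```

View pics/p.png

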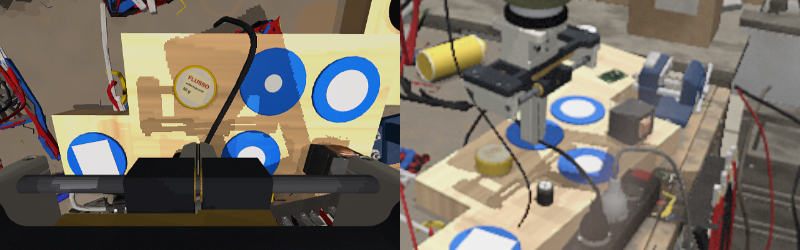

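The fingertips seem to sit within the cable's line (wrist view (205,140)) with no force. A small sideways sweep at this height will confirm it.

```bash

python3 -m crank '0 0 0 0.5 0 0 0;0 0 0 0.5 0 0 0;0 0 0 0.5 0 0 0;0 0 0.2 0 0 0 0;0 0 0.2 0 0 0 0;0 0 0.2 0 0 0 0;0 0 0.2 0 0 0 0;0 0 0.2 0 0 0 0;0 0 0 0 0 0 0;0 0 0 0 0 0 0' | grep -E 'pos|force'
python3 -m crank '0 0 0.3 0 0 0 0;0 0 0.3 0 0 0 0;0 0 0.3 0 0 0 0;0 0 0.3 0 0 0 0;0 0 0.3 0 0 0 0;0 0 0.3 0 0 0 0;0 0 0.3 0 0 0 0;0 0 0.3 0 0 0 0;0 0 0 0 0 0 0;0 0 0 0 0 0 0' | grep -E 'pos|force'
python3 -m crank '0 0 -0.6 0 0 0 0;0 0 -0.6 0 0 0 0;0 0 -0.6 0 0 0 0;0 0 -0.6 0 0 0 0;0 0 -0.6 0 0 0 0;0 0 -0.6 0 0 0 0;0 0 -0.6 0 0 0 0;0 0 -0.6 0 0 0 0;0 0 0 0 0 0 0;0 0 0 0 0 0 0' | grep -E 'pos|force'
```

```text
tool_pos: [0.4865, 0.2275, 0.0972]
force: [-0.3, 0.5, 0.4]
grasp_force: 0.0
tool_pos: [0.4865, 0.2035, 0.0971]
force: [-0.5, -0.3, 0.2]
grasp_force: 0.0
tool_pos: [0.4864, 0.2516, 0.0971]
force: [-0.0, 0.4, 0.3]
grasp_force: 0.0
```

The cable is not solid, so it can be ignored. Next is the small capacitor.

```bash

python3 -m crank '60 -0.8 -0.2 0 0 0 0;60 -0.8 -0.2 0 0 0 0;60 -0.8 -0.2 0 0 0 0;60 -0.8 -0.2 0 0 0 0;60 -0.9 -0.2 0 0 0 0;60 0 0 0 0 0 0;60 0 0 0 0 0 0;60 0 0 0 0 0 0;60 0 0 0 0 0 0;60 0 0 0 0 0 0' | grep -E 'pos|open'
python3 -m crank '60 0 0 0.5 0 0 0;60 0 0 0.5 0 0 0;60 0 0 0.5 0 0 0;60 0 0 0.5 0 0 0;60 0 0 0.5 0 0 0;60 0 0 0.5 0 0 0;60 0 0 0.5 0 0 0;60 0 0 0.5 0 0 0;60 0 0 0 0 0 0;60 0 0 0 0 0 0' | grep -E 'pos|force'
python3 -c "
from h import *
print(camera_model('wrist'));cv2.imwrite('pics/c1.png',snapshot('wrist')[:,:,::-1]);go([.4449,.2617,.056],-90)"
```

```text
tool_pos: [0.4456, 0.2614, 0.0972]
opening: 0.0558
tool_pos: [0.4453, 0.2614, 0.0571]
force: [0.8, 0.2, 0.8]
grasp_force: 0.0
{'vfov': 71.85539169234305, 'cx': 316.5447130839599, 'cy': 198.8201770268789, 'T': array([[ 2.17812286e-03,  9.63975874e-01,  2.65980770e-01,
         5.19156558e-01],
       [-9.99997519e-01,  2.22388305e-03,  1.29136594e-04,
         2.62137888e-01],
       [-4.67025565e-04, -2.65980391e-01,  9.63978326e-01,
         2.12813999e-01],
       [ 0.00000000e+00,  0.00000000e+00,  0.00000000e+00,
         1.00000000e+00]])}
pos [0.4455 0.2615 0.0573] ycur -89.8 shift cm [-0.06 -0.02  0.13] turn z 0.2 tilt 0.01 j6 2.00 t 14.3
```

View pics/c1.png

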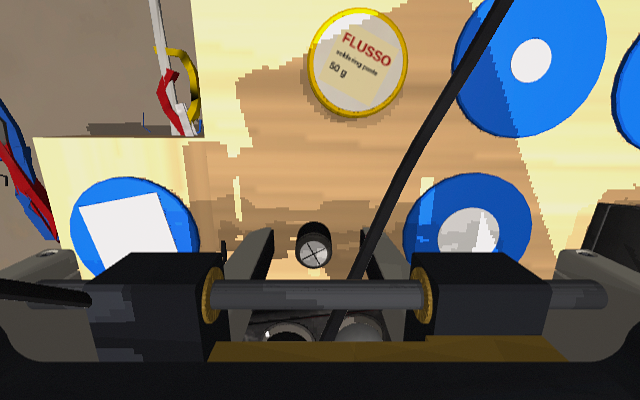

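The small capacitor's top is at (314,254), between the fingers, which gives (0.445, 0.263) as expected. The tin and the small pad check at (0.548, 0.241) and (0.553, 0.1435). Grip and carry.

```bash

python3 -m crank '0 0 0 0.1 0 0 0;0 0 0 0 0 0 0;0 0 0 0 0 0 0;0 0 0 0 0 0 0;0 0 0 0 0 0 0;0 0 0 0 0 0 0;0 0 0 0 0 0 0;0 0 0 0 0 0 0;0 0 0 0 0 0 0;0 0 0 0 0 0 0' | grep -E 'pos|open|force'
python3 -m crank '0 0 0 -1 0 0 0;0 0 0 -1 0 0 0;0 0 0 -1 0 0 0;0 0 0 -1 0 0 0;0 0 0 -1 0 0 0;0 1.5 1.5 0 0 0 0;0 1.5 1.5 0 0 0 0;0 1.5 1.5 0 0 0 0;0 1.5 1.5 0 0 0 0;0 0 0 0 0 0 0' | grep -E 'pos|open|force'
python3 -c "
from h import *
go([.5527,.1435,.0605],-90)"
```

```text
tool_pos: [0.4454, 0.2615, 0.0562]
force: [0.0, 0.6, 1.1]
opening: 0.0213
grasp_force: 30.0
tool_pos: [0.5072, 0.2001, 0.107]
force: [1.0, -0.7, 0.2]
opening: 0.021
grasp_force: 30.0
pos [0.5072 0.2001 0.107 ] ycur -90.0 shift cm [4.54 5.66 4.66] turn z 0.0 tilt 0.08 j6 1.85 t 16.3
```

```bash

python3 -m crank '0 1.1 1.4 0 0 0 0;0 1.1 1.4 0 0 0 0;0 1.1 1.4 0 0 0 0;0 1.2 1.4 0 0 0 0;0 0 0 1 0 0 0;0 0 0 1 0 0 0;0 0 0 1 0 0 0;0 0 0 0.8 0 0 0;0 0 0 0.4 0 0 0;0 0 0 0 0 0 0' | grep -E 'pos|open|force'
python3 -m crank '0 0 0 0.2 0 0 0;0 0 0 0.1 0 0 0;0 0 0 0.1 0 0 0;0 0 0 0 0 0 0;0 0 0 0 0 0 0;0 0 0 0 0 0 0;0 0 0 0 0 0 0;0 0 0 0 0 0 0;0 0 0 0 0 0 0;0 0 0 0 0 0 0' | grep -E 'pos|open|force'
python3 -c "
from h import *
go([.5527,.1435,.0605],-90)"
```

```text
tool_pos: [0.5498, 0.1459, 0.063]
force: [0.0, -0.3, -0.2]
opening: 0.0212
grasp_force: 30.0
tool_pos: [0.5508, 0.1457, 0.0602]
force: [-0.4, -0.5, 0.5]
opening: 0.0212
grasp_force: 30.0
pos [0.5508 0.1457 0.0602] ycur -89.9 shift cm [ 0.19  0.22 -0.03] turn z 0.1 tilt 0.01 j6 1.74 t 18.3
```

```bash

python3 -m crank '0 0.2 0.2 0 0 0 0;0 0 0 0 0 0 0;0 0 0 0 0 0 0;40 0 0 0 0 0 0;40 0 0 0 0 0 0;40 0 0 0 0 0 0;40 0 0 0 0 0 0;40 0 0 0 0 0 0;40 0 0 0 0 0 0;40 0 0 0 0 0 0' | grep -E 'pos|open|force'
python3 -m crank '40 0 0 -1 0 0 0;40 0 0 -1 0 0 0;40 0 0 -1 0 0 0;40 0 0 -1.5 0 0 0;80 0 0 -1.5 0 0 0;80 0 -3 0 0 0 0;80 0 -3 0 0 0 0;80 0 -3 0 0 0 0;80 0 0 0 0 0 0;80 0 0 0 0 0 0' | grep -E 'pos|open|force'
cat >> h.py <<'E'
def white(im,m,z,near,smax=45,vmin=130,amin=60):
    h=cv2.cvtColor(im,cv2.COLOR_RGB2HSV); w=(h[...,1]<smax)&(h[...,2]>vmin)
    for i,s,c,q in blobs(w,amin):
        P=np.array([ray(m,x,y,z)[:2] for x,y in cv2.convexHull(cv2.findContours(q.astype(np.uint8),cv2.RETR_EXTERNAL,cv2.CHAIN_APPROX_NONE)[0][0])[:,0]],np.float32)
        (x,y),r=cv2.minEnclosingCircle(P)
        if np.hypot(x-near[0],y-near[1])<.03: print('white',c.round(0),s[4],'xy',round(x,4),round(y,4),'d',round(2*r,4))
E
python3 -c "
from h import *
m=camera_model('wrist');im=snapshot('wrist');cv2.imwrite('pics/c2.png',im[:,:,::-1])
print('cap');white(im,m,.07,(.5527,.1435));print('tin');white(im,m,.06,(.548,.241),70,90)
h=cv2.cvtColor(im,cv2.COLOR_RGB2HSV)
b=((h[...,0]>95)&(h[...,0]<120)&(h[...,1]>130)&(h[...,2]>70)).astype(np.uint8)
for i,s,c,q in blobs(b,1000):
    P=np.array([ray(m,x,y,.044)[:2] for x,y in cv2.convexHull(cv2.findContours(q.astype(np.uint8),cv2.RETR_EXTERNAL,cv2.CHAIN_APPROX_NONE)[0][0])[:,0]],np.float32); print('pad',cv2.minEnclosingCircle(P))
go([.548,.241,.0545],-90)"
```

```text
tool_pos: [0.5527, 0.1437, 0.0601]
force: [-0.5, -1.4, -0.8]
opening: 0.0373
grasp_force: 0.0
tool_pos: [0.5526, 0.2341, 0.1211]
force: [-1.1, -0.2, -0.9]
opening: 0.0737
grasp_force: 0.0
cap
white [431. 219.] 274 xy 0.5531 0.1439 d 0.0166
tin
white [306. 223.] 1369 xy 0.547 0.2418 d 0.045
pad ((0.6886292695999146, 0.28042951226234436), 0.03366328775882721)
pad ((0.5529381632804871, 0.14388112723827362), 0.04179802164435387)
pad ((0.5439815521240234, 0.049875758588314056), 0.04252178594470024)
pad ((0.4330903887748718, 0.17092634737491608), 0.037743400782346725)
pos [0.5527 0.2334 0.1209] ycur -89.8 shift cm [-0.47 -0.76  6.64] turn z 0.2 tilt 0.04 j6 1.88 t 20.35
```

View pics/c2.png

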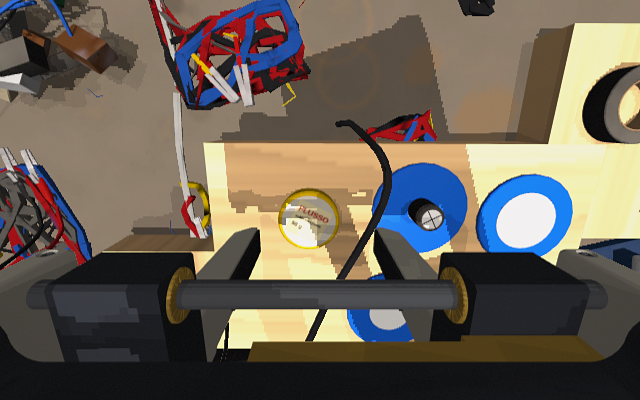

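The small capacitor stands at (431,219), centred on its pad to within a millimetre. The tin at (310,219) measures (0.547, 0.242). Now the tin.

```bash

python3 -m crank '80 -0.3 -0.4 0 0 0 0;80 -0.3 -0.4 0 0 0 0;80 0 0 1 0 0 0;80 0 0 1 0 0 0;80 0 0 1 0 0 0;80 0 0 1 0 0 0;80 0 0 1 0 0 0;80 0 0 1 0 0 0;80 0 0 0.6 0 0 0;80 0 0 0 0 0 0' | grep -E 'pos|open|force'
python3 -m crank '0 0 0 0 0 0 0;0 0 0 0 0 0 0;0 0 0 0 0 0 0;0 0 0 0 0 0 0;0 0 0 0 0 0 0;0 0 0 0 0 0 0;0 0 0 0 0 0 0;0 0 0 0 0 0 0;0 0 0 0 0 0 0;0 0 0 0 0 0 0' | grep -E 'pos|open|force'
python3 -m crank '0 0 0 -1 0 0 0;0 0 0 -1 0 0 0;0 0 0 -1 0 0 0;0 0 0 -1 0 0 0;0 0 0 -1 0 0 0;0 0 0 -1 0 0 0;0 0 2 0 0 0 0;0 0 2 0 0 0 0;0 0 0 0 0 0 0;0 0 0 0 0 0 0' | grep -E 'pos|open|force'
python3 -c "
from h import *
go([.5437,.0495,.0595],-90)"
```

```text
tool_pos: [0.5456, 0.2414, 0.0527]
force: [-1.2, -0.1, 0.5]
opening: 0.0744
grasp_force: 0.0
tool_pos: [0.5469, 0.2419, 0.0548]
force: [-0.9, -1.2, 4.7]
opening: 0.0513
grasp_force: 30.0
tool_pos: [0.5467, 0.2017, 0.1146]
force: [-1.0, 0.3, -0.6]
opening: 0.0512
grasp_force: 30.0
pos [0.5467 0.2017 0.1146] ycur -89.9 shift cm [-0.32 15.22  5.5 ] turn z 0.1 tilt 0.03 j6 1.83 t 23.35
```

```bash

python3 -m crank '0 0 2 0 0 0 0;0 0 2 0 0 0 0;0 0 2 0 0 0 0;0 0 2 0 0 0 0;0 0 2 0 0 0 0;0 0 2 0 0 0 0;0 -0.1 2 0 0 0 0;0 -0.2 1.2 0 0 0 0;0 0 0 0 0 0 0;0 0 0 0 0 0 0' | grep -E 'pos|open|force'
python3 -m crank '0 0 0 1 0 0 0;0 0 0 1 0 0 0;0 0 0 1 0 0 0;0 0 0 1 0 0 0;0 0 0 0.5 0 0 0;0 0 0 0.5 0 0 0;0 0 0 0.2 0 0 0;0 0 0 0 0 0 0;0 0 0 0 0 0 0;0 0 0 0 0 0 0' | grep -E 'pos|open|force'
python3 -c "
from h import *
go([.5437,.0495,.0588],-90)"
```

```text
tool_pos: [0.544, 0.0504, 0.1142]
force: [0.1, 0.3, 0.1]
opening: 0.0512
grasp_force: 30.0
tool_pos: [0.5443, 0.0497, 0.0627]
force: [-0.2, 0.3, -0.3]
opening: 0.0512
grasp_force: 30.0
pos [0.5443 0.0497 0.0627] ycur -89.9 shift cm [-0.06  0.02  0.39] turn z 0.1 tilt 0.05 j6 1.57 t 25.35
```

```bash

python3 -m crank '0 0 0 0.15 0 0 0;0 0 0 0.2 0 0 0;0 0 0 0 0 0 0;75 0 0 0 0 0 0;75 0 0 0 0 0 0;75 0 0 0 0 0 0;75 0 0 0 0 0 0;75 0 0 0 0 0 0;75 0 0 0 0 0 0;75 0 0 0 0 0 0' | grep -E 'pos|open|force'
python3 -m crank '75 0 0 -1 0 0 0;75 0 0 -1 0 0 0;75 0 0 -1 0 0 0;75 0 0 -1.5 0 0 0;70 0 0 -2 0 0 0;70 0 0 -1 0 0 0;70 1.5 2 0 0 0 0;70 1.5 2 0 0 0 0;70 1.5 2 0 0 0 0;70 0 0 0 0 0 0' | grep -E 'pos|open|force'
python3 -m crank '65 1 2 0 0 0 0;65 1 2 0 0 0 0;65 1 2 0 0 0 0;65 0 2 0 0 0 0;65 0 0 0 0 0 0;65 0 0 0 0 0 0;65 0 0 0 0 0 0;65 0 0 0 0 0 0;65 0 0 0 0 0 0;65 0 0 0 0 0 0' | grep -E 'pos|open|force'
python3 -c "
from h import *
m=camera_model('wrist');im=snapshot('wrist');cv2.imwrite('pics/c3.png',im[:,:,::-1])
print('tin');white(im,m,.064,(.5437,.0495),80,90);print('lcap');white(im,m,.09,(.64,-.11),80,90)
go([.6392,-.1113,.07],-90)"
```

```text
tool_pos: [0.5439, 0.0497, 0.0586]
force: [-0.0, 0.8, 0.8]
opening: 0.0701
grasp_force: 0.0
tool_pos: [0.5906, -0.0125, 0.1344]
force: [-0.5, -0.0, -0.0]
opening: 0.0651
grasp_force: 0.0
tool_pos: [0.6193, -0.0896, 0.1337]
force: [-0.1, 0.1, 0.2]
opening: 0.0603
grasp_force: 0.0
tin
lcap
white [346. 197.] 1615 xy 0.6381 -0.1107 d 0.0366
white [314. 208.] 217 xy 0.6282 -0.0858 d 0.0206
pos [ 0.6193 -0.0897  0.1337] ycur -89.8 shift cm [1.98 2.17 6.37] turn z 0.2 tilt 0.0 j6 1.34 t 28.4
```

View pics/c3.png

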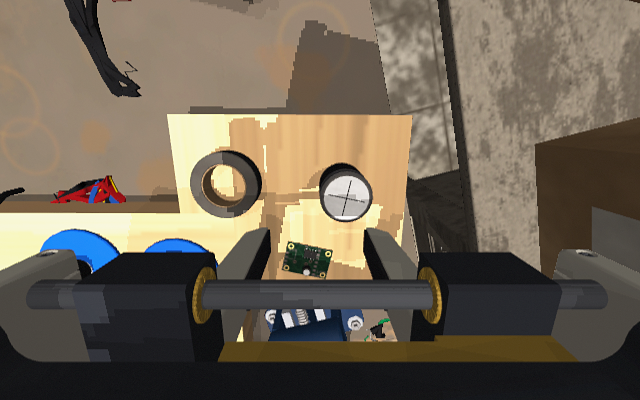

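The large capacitor's top is at (346,197), which gives (0.638, -0.111), and the tape's edge is clear of the left finger. Grip it.

```bash

python3 -m crank '65 0.7 0.7 0 0 0 0;65 0.7 0.8 0 0 0 0;65 0.5 0.65 0 0 0 0;65 0 0 0 0 0 0;65 0 0 1.5 0 0 0;65 0 0 1.5 0 0 0;65 0 0 1.5 0 0 0;65 0 0 1.5 0 0 0;65 0 0 1.3 0 0 0;65 0 0 0 0 0 0' | grep -E 'pos|open|force'
python3 -m crank '0 0 0 0 0 0 0;0 0 0 0 0 0 0;0 0 0 0 0 0 0;0 0 0 0 0 0 0;0 0 0 0 0 0 0;0 0 0 0 0 0 0;0 0 0 0 0 0 0;0 0 0 0 0 0 0;0 0 0 0 0 0 0;0 0 0 0 0 0 0' | grep -E 'pos|open|force'
python3 -m crank '0 0 0 -1 0 0 0;0 0 0 -1 0 0 0;0 0 0 -1 0 0 0;0 0 0 -1 0 0 0;0 0 0 -1 0 0 0;0 0 0 -1 0 0 0;0 0 0 -1 0 0 0;0 0 0 -1 0 0 0;0 0 0 -1 0 0 0;0 0 0 0 0 0 0' | grep -E 'pos|open|force'
python3 -c "
from h import *
go([.4478,.1632,.150],-90)"
```

```text
tool_pos: [0.6362, -0.1109, 0.0571]
force: [0.3, -0.2, 0.5]
opening: 0.0605
grasp_force: 0.0
tool_pos: [0.6392, -0.1118, 0.0618]
force: [0.0, 0.3, 6.4]
opening: 0.0394
grasp_force: 30.0
tool_pos: [0.6395, -0.1118, 0.1529]
force: [-0.3, 0.3, -0.8]
opening: 0.0397
grasp_force: 30.0
pos [ 0.6395 -0.1118  0.1529] ycur -89.8 shift cm [-19.09 -27.55   0.21] turn z 0.2 tilt 0.18 j6 1.32 t 31.4
```

```bash

python3 -m crank '0 -1.9 -2.7 0 0 0 0;0 -1.9 -2.7 0 0 0 0;0 -1.9 -2.7 0 0 0 0;0 -1.9 -2.7 0 0 0 0;0 -1.9 -2.7 0 0 0 0;0 -1.9 -2.7 0 0 0 0;0 -1.9 -2.7 0 0 0 0;0 -1.9 -2.7 0 0 0 0;0 -1.9 -2.7 0 0 0 0;0 0 0 0 0 0 0' | grep -E 'pos|open|force'
python3 -m crank '0 -1.5 -2.5 0 0 0 0;0 -0.4 -0.7 0 0 0 0;0 0 0 0 0 0 0;0 0 0 1.5 0 0 0;0 0 0 1.5 0 0 0;0 0 0 1.5 0 0 0;0 0 0 1.5 0 0 0;0 0 0 1 0 0 0;0 0 0 0.5 0 0 0;0 0 0 0 0 0 0' | grep -E 'pos|open|force'
python3 -c "
from h import *
go([.4483,.1632,.0658],-90)"
```

```text
tool_pos: [0.4646, 0.1336, 0.1502]
force: [0.6, 0.2, -1.0]
opening: 0.0395
grasp_force: 30.0
tool_pos: [0.4472, 0.1623, 0.0746]
force: [0.8, -0.2, -0.1]
opening: 0.0397
grasp_force: 30.0
pos [0.4472 0.1623 0.0746] ycur -89.9 shift cm [ 0.11 -0.09  0.88] turn z 0.1 tilt 0.1 j6 1.81 t 33.4
```

```bash

python3 -m crank '0 0.1 -0.1 0.4 0 0 0;0 0 0 0.3 0 0 0;0 0 0 0.15 0 0 0;0 0 0 0 0 0 0;65 0 0 0 0 0 0;65 0 0 0 0 0 0;65 0 0 0 0 0 0;65 0 0 0 0 0 0;65 0 0 0 0 0 0;65 0 0 0 0 0 0' | grep -E 'pos|open|force'
python3 -m crank '65 0 0 -1 0 0 0;65 0 0 -1 0 0 0;65 0 0 -1 0 0 0;65 0 0 -1.5 0 0 0;65 0 0 -1.5 0 0 0;65 0 0 -2 0 0 0;100 0 0 -2 0 0 0;100 0 0 0 0 0 0;100 0 0 0 0 0 0;100 0 0 0 0 0 0' | grep -E 'pos|open|force'
python3 -m crank '100 -0.5 1.5 0 0 0 0;100 -0.5 1.5 0 0 0 0;100 -0.5 1.5 0 0 0 0;100 -0.5 1.5 0 0 0 0;100 -0.5 1.5 0 0 0 0;100 -0.5 1 0 0 0 0;100 0 1 0 0 0 0;100 0 0 0 0 0 0;100 0 0 0 0 0 0;100 0 0 0 0 0 0' | grep -E 'pos|open|force'
python3 -c "
from h import *
m=camera_model('wrist');im=snapshot('wrist');cv2.imwrite('pics/c4.png',im[:,:,::-1]);np.savez('c4',**{k:m[k] for k in('T','vfov','cx','cy')})
print('tin');white(im,m,.064,(.5437,.0495),80,90);print('lcap');white(im,m,.094,(.4478,.163),80,90)
go([.4457,.0568,.07],-94)"
```

```text
tool_pos: [0.4487, 0.164, 0.0672]
force: [0.9, -0.2, 0.3]
opening: 0.0607
grasp_force: 0.0
tool_pos: [0.4481, 0.1638, 0.1663]
force: [0.8, -0.2, 0.1]
opening: 0.0881
grasp_force: 0.0
tool_pos: [0.419, 0.0692, 0.1671]
force: [-0.7, -0.2, 0.1]
opening: 0.0929
grasp_force: 0.0
tin
white [339.  59.] 2127 xy 0.5452 0.0502 d 0.0452
white [341.  90.] 163 xy 0.5291 0.0502 d 0.0428
lcap
white [240. 173.] 76 xy 0.4543 0.1395 d 0.0293
white [229. 210.] 401 xy 0.4212 0.1557 d 0.1346
pos [0.419  0.0692 0.1671] ycur -89.8 shift cm [2.67 1.25 9.71] turn z 4.2 tilt 0.01 j6 1.61 t 36.45
```

View pics/c4.png

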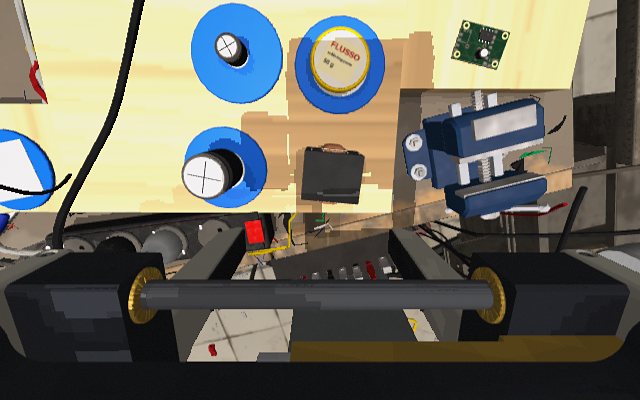

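All three round things stand on their pads: small (230,47), tin (340,55), large capacitor (207,178). The transformer is at (332,175), about 4° off square. Square it up and grip it across y.

```bash

python3 -m crank '80 0.9 0.4 0 0 0 0;80 0.9 0.4 0 0 0 0;80 0.9 0.45 0 0 0 0;80 0 0 0 0 0 2.1;80 0 0 0 0 0 2.1;80 0 0 1 0 0 0;80 0 0 1 0 0 0;80 0 0 1 0 0 0;80 0 0 0 0 0 0;80 0 0 0 0 0 0' | grep -E 'pos|open|force'
python3 -c "
from h import *
go([.4457,.0568,.058],-94)"
```

```text
tool_pos: [0.4455, 0.0564, 0.1365]
force: [0.3, -0.8, -0.7]
opening: 0.0744
grasp_force: 0.0
pos [0.4455 0.0564 0.1365] ycur -94.0 shift cm [ 0.03 -0.04  7.85] turn z -0.0 tilt 0.07 j6 1.65 t 37.45
```

```bash

python3 -m crank '80 0 0 1 0 0 0;80 0 0 1 0 0 0;80 0 0 1 0 0 0;80 0 0 1 0 0 0;80 0 0 1 0 0 0;80 0 0 1 0 0 0;80 0 0 1 0 0 0;80 0 0 0.8 0 0 0;80 0 0 0 0 0 0;80 0 0 0 0 0 0' | grep -E 'pos|open|force'
python3 -m crank '0 0 0 0 0 0 0;0 0 0 0 0 0 0;0 0 0 0 0 0 0;0 0 0 0 0 0 0;0 0 0 0 0 0 0;0 0 0 0 0 0 0;0 0 0 0 0 0 0;0 0 0 0 0 0 0;0 0 0 0 0 0 0;0 0 0 0 0 0 0' | grep -E 'pos|open|force'
python3 -m crank '0 0 0 -1 0 0 0;0 0 0 -1 0 0 0;0 0 0 -1 0 0 0;0 0 0 -1 0 0 0;0 0 0 -1 0 0 0;0 0 0 -1 0 0 0;0 0 0 -1 0 0 0;0 0 0 -1 0 0 0;0 0 0 -1 0 0 0;0 0 0 0 0 0 0' | grep -E 'pos|open|force'
python3 -c "
from h import *
go([.4449,.3833,.150],-79.3)"
```

```text
tool_pos: [0.4459, 0.0564, 0.0591]
force: [0.5, -0.5, 0.5]
opening: 0.0744
grasp_force: 0.0
tool_pos: [0.4462, 0.0564, 0.0595]
force: [-1.5, -0.8, 5.2]
opening: 0.0518
grasp_force: 29.9
tool_pos: [0.447, 0.0565, 0.151]
force: [0.2, 0.2, -1.6]
opening: 0.0521
grasp_force: 29.9
pos [0.447  0.0565 0.151 ] ycur -94.0 shift cm [ -2.52 -32.59   0.1 ] turn z -14.7 tilt 0.16 j6 1.65 t 40.45
```

```bash

python3 -m crank '0 -0.2 -2.5 0 0 0 0;0 -0.2 -2.5 0 0 0 0;0 -0.2 -2.5 0 0 0 0;0 -0.2 -2.5 0 0 0 0;0 -0.2 -2.5 0 0 0 0;0 -0.2 -2.5 0 0 0 0;0 -0.2 -2.5 0 0 0 0;0 -0.2 -2.5 0 0 0 0;0 -0.2 -2.5 0 0 0 0;0 0 0 0 0 0 0' | grep -E 'pos|open|force'
python3 -c "
from h import *
m=camera_model('wrist');im=snapshot('wrist');cv2.imwrite('pics/c5.png',im[:,:,::-1])
h=cv2.cvtColor(im,cv2.COLOR_RGB2HSV)
for n,b in(('pad',((h[...,0]>95)&(h[...,0]<120)&(h[...,1]>130)&(h[...,2]>60))),('wh',(h[...,1]<60)&(h[...,2]>110))):
  for i,s,c,q in blobs(b,300):
    P=np.array([ray(m,x,y,.044)[:2] for x,y in cv2.convexHull(cv2.findContours(q.astype(np.uint8),cv2.RETR_EXTERNAL,cv2.CHAIN_APPROX_NONE)[0][0])[:,0]],np.float32)
    if abs(P.mean(0)-[.445,.383]).max()<.04: print(n,c,s[4],cv2.minEnclosingCircle(P),cv2.minAreaRect(P))
go([.4449,.3833,.150],-79.3)"
```

```text
tool_pos: [0.4433, 0.2845, 0.1486]
force: [-0.2, 0.2, -2.3]
opening: 0.0517
grasp_force: 29.9
pad [211.48015226 207.39314845] 1839 ((0.44473639130592346, 0.3822512924671173), 0.041799332946538925) ((0.4412422478199005, 0.3877413868904114), (0.08235858380794525, 0.06939590722322464), 33.94447708129883)
wh [217.21521663 205.71010919] 2839 ((0.4444119930267334, 0.38309699296951294), 0.03754989430308342) ((0.44434043765068054, 0.383055180311203), (0.05624229833483696, 0.05223410204052925), 11.214590072631836)
pos [0.4433 0.2831 0.1485] ycur -93.9 shift cm [ -0.52 -10.01  -0.16] turn z -14.6 tilt 0.07 j6 2.11 t 41.5
```

View pics/c5.png

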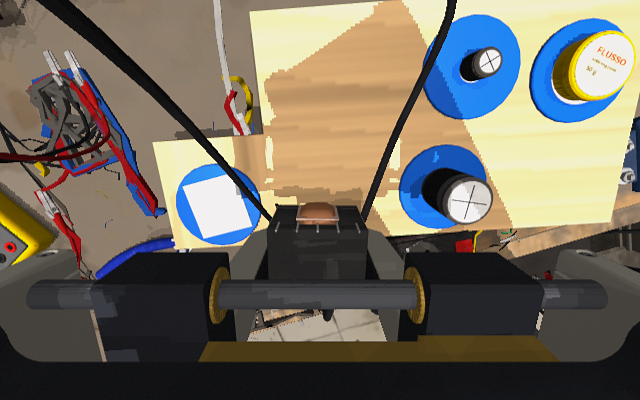

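The square shows clearly at (217,206): centre (0.4445, 0.383), turned 11°. The transformer is held level at (317,240). Move over, turn and lower.

```bash

python3 -m crank '0 -0.1 -2 0 0 0 0;0 -0.1 -2 0 0 0 0;0 -0.1 -2 0 0 0 0;0 -0.1 -2 0 0 0 0;0 -0.1 -2 0 0 0 0;0 0 0 0 0 0 -5;0 0 0 0 0 0 -5;0 0 0 0 0 0 -5;0 0 0 0 0 0 0;0 0 0 0 0 0 0' | grep -E 'pos|open|force'
python3 -c "
from h import *
go([.4448,.383,.064],-79)"
python3 -m crank '0 0 0 1 0 0 0;0 0 0 1 0 0 0;0 0 0 1 0 0 0;0 0 0 1 0 0 0;0 0 0 1 0 0 0;0 0 0 1 0 0 0;0 0 0 0.5 0 0 0;0 0 0 0 0 0 0;0 0 0 0 0 0 0;0 0 0 0 0 0 0' | grep -E 'pos|open|force'
python3 -c "
from h import *
go([.4448,.383,.0633],-79)"
```

```text
tool_pos: [0.446, 0.3814, 0.1488]
force: [-1.1, -0.4, -2.3]
opening: 0.0518
grasp_force: 29.9
pos [0.446  0.3814 0.1488] ycur -79.2 shift cm [-0.09 -0.18  8.48] turn z -0.2 tilt 0.04 j6 2.00 t 42.5
tool_pos: [0.4464, 0.3826, 0.0849]
force: [0.1, 0.2, -1.8]
opening: 0.0519
grasp_force: 29.9
pos [0.4464 0.3826 0.0849] ycur -79.1 shift cm [-0.15 -0.07  2.16] turn z -0.1 tilt 0.07 j6 2.00 t 43.5
```

```bash

python3 -m crank '0 -0.15 -0.05 0.4 0 0 0;0 0 0 0.4 0 0 0;0 0 0 0.4 0 0 0;0 0 0 0.4 0 0 0;0 0 0 0.2 0 0 0;0 0 0 0.2 0 0 0;0 0 0 0.1 0 0 0;0 0 0 0 0 0 0;0 0 0 0 0 0 0;0 0 0 0 0 0 0' | grep -E 'pos|open|force'
python3 -m crank '80 0 0 0.1 0 0 0;80 0 0 0 0 0 0;80 0 0 0 0 0 0;80 0 0 0 0 0 0;80 0 0 0 0 0 0;80 0 0 0 0 0 0;80 0 0 0 0 0 0;80 0 0 0 0 0 0;80 0 0 0 0 0 0;80 0 0 0 0 0 0' | grep -E 'pos|open|force'
python3 -m crank '80 0 0 -1 0 0 0;80 0 0 -1 0 0 0;80 0 0 -1 0 0 0;80 0 0 -1 0 0 0;80 0 0 -1 0 0 0;80 0 0 -1.5 0 0 0;80 0 0 -1.5 0 0 0;80 0 0 -1.5 0 0 0;80 0 2 0 0 0 0;80 -1 2 0 0 0 0' | grep -E 'pos|open|force'
python3 -m crank '80 -1 2 0 0 0 0;80 -1 3 0 0 0 0;80 -1 3 0 0 0 0;80 0 3 0 0 0 0;80 0 3 0 0 0 0;80 0 0 0 0 0 0;80 0 0 0 0 0 0;80 0 0 0 0 0 0;80 0 0 0 0 0 0;80 0 0 0 0 0 0' | grep -E 'pos|open|force'
python3 -c "
from h import *
m=camera_model('wrist');im=snapshot('wrist');cv2.imwrite('pics/c6.png',im[:,:,::-1]);print(m['T'])
print('lcap');white(im,m,.094,(.4478,.163),80,90);print('tin');white(im,m,.064,(.5437,.0495),80,90);print('s');white(im,m,.07,(.5527,.1435),80,90)"
```

```text
tool_pos: [0.4445, 0.3826, 0.0636]
force: [-1.1, -1.3, 3.5]
opening: 0.0518
grasp_force: 29.9
tool_pos: [0.4444, 0.3825, 0.0621]
force: [-1.1, -0.3, 0.3]
opening: 0.0743
grasp_force: 0.0
tool_pos: [0.4433, 0.3416, 0.1591]
force: [-0.5, -0.5, 0.4]
opening: 0.0745
grasp_force: 0.0
tool_pos: [0.4391, 0.1989, 0.1571]
force: [0.0, -0.1, -0.5]
opening: 0.0742
grasp_force: 0.0
[[ 1.90740944e-01  9.46284215e-01  2.61082509e-01  5.11557117e-01]
 [-9.81640136e-01  1.84069324e-01  5.00112783e-02  2.13468002e-01]
 [-7.32397598e-04 -2.65828268e-01  9.64020122e-01  3.12915747e-01]
 [ 0.00000000e+00  0.00000000e+00  0.00000000e+00  1.00000000e+00]]
lcap
white [360. 212.] 1284 xy 0.4477 0.1637 d 0.0366
white [363. 238.] 131 xy 0.4269 0.1556 d 0.0206
tin
white [535.  84.] 18526 xy 0.5668 0.0575 d 0.2659
white [509. 121.] 2094 xy 0.545 0.0496 d 0.0454
white [478. 142.] 125 xy 0.5288 0.0691 d 0.0382
s
white [410.  87.] 339 xy 0.5535 0.1439 d 0.017
```

View pics/c6.png

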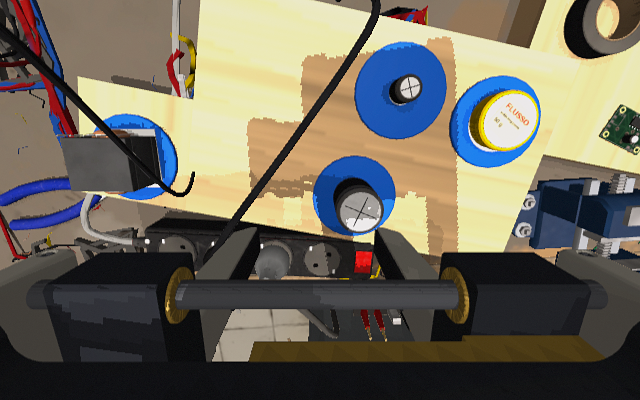

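All four stand on their pads: small (409,88), tin (509,121), large capacitor (362,210), transformer (110,163). The round ones measure within 2 mm. I'll check the transformer against the projected corners of the ideal pose.

```bash
python3 -c "
from h import *
m=camera_model('wrist');im=cv2.imread('pics/c6.png')
a=np.radians(11);X=np.array([np.cos(a),np.sin(a)]);Y=np.array([-np.sin(a),np.cos(a)])
for z,col in((.088,(0,0,255)),(.044,(0,255,0))):
  P=np.array([[pix(m,[*(np.array([.4445,.383])+sx*X*.0215+sy*Y*.026),z])] for sx,sy in((1,1),(1,-1),(-1,-1),(-1,1))])
  im=cv2.resize(im,None,fx=4,fy=4,interpolation=cv2.INTER_CUBIC) if im.shape[0]==400 else im
  cv2.polylines(im,[np.int32(P*4)],True,col,1)
cv2.imwrite('pics/c6c.png',im[400:840,160:760])"
```

```text
(no output)
```

View pics/c6c.png

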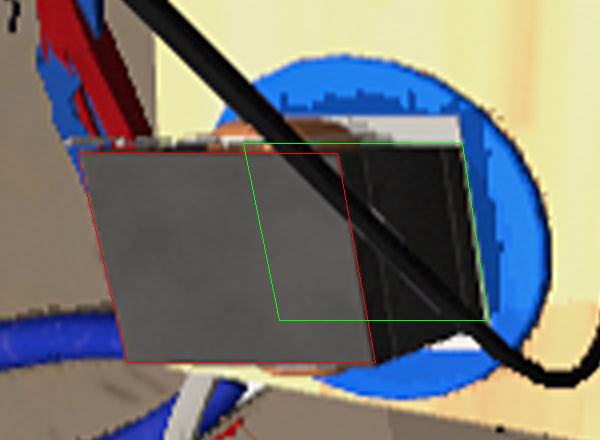

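The top-face outline and the base edge both match the ideal pose within about a millimetre. The gripper is open and clear, so I hand the job in.

```bash
python3 -c "
from plant import *
print(finish_job())"
```

```text
the job is handed in; nothing more can be done
None
```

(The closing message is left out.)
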